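# Clip the core plate down, pull the mould cover off it, and swing the clip clear

### The job

Take the stuck blue mould cover off its casting: keeping the spring clip's toe lifted, swing it in over the edge of the core plate until it just meets the brass stop lug there, and let the toe down onto the plate. Pull the cover straight up so that the core plate stays down in its nest, and stand the cover upright, open side down, on the green mat. Then swing the clip clear of the core plate again and let go. Be gentle: do not ram the lug or shove the fixture, which is not screwed down, and leave the other things on the bench where they are.

Things in the scene. Friction and masses are not known exactly. Their poses are not given: they have to be found in the camera images.
- fixture_mid (a point): Grey steel plate 100 (x) x 174 (y) x 8 mm on rubber feet, 3 kg, loose: a sideways push of some 17 N slides it. Point: middle of its top face, 12 mm above the bench. In its frame the clip's pivot is at y +62 mm, the core plate's nest from y +12 to -78 mm, with a fixed lip over the plate's -y end. z up.
- pivot (a point): Spring clip's pivot axis (vertical screw, dark head), 34 mm above the bench. From above, turning the clip anticlockwise brings the toe in over the core plate from its -x side to the brass lug, met when the blade is within 0.35 rad of lying along the fixture's y (knob to +y, toe to -y). Clockwise takes it off, up to 2.0 rad from lying along y. Light friction: stays where left.
- clip_knob (a point): Centre of the red ball knob, 28 mm across, on a short stem on the clip's tail (blade 16 mm wide, 3 mm thick), 50 mm from the pivot, 57 mm above the bench at rest. Its y axis points outward from the pivot along the blade. Pressed down, it lifts the toe against a spring: 5 N at first, about 16 N at the bottom, 11 mm down, where it has also moved 4 mm outward. It springs back when let go.
- clip_toe (a point): Middle of the underside of the clip's black toe (16 mm wide, 14 mm long), 60 mm from the pivot, opposite the knob. 0.5 mm above the fixture's top face at rest, 8 mm when on the core plate, 13 mm with the knob fully down. Its side butts against the core plate unless lifted. Off the plate entirely when 0.8 rad or more from lying along the fixture's y. Axes as the knob's.
- core_plate (a point): Aluminium plate 80 x 90 x 8 mm (0.15 kg, loose in the nest), orange casting on it under the cover. Point: middle of its top face, 20 mm above the bench; axes as the fixture's. At the +y end 20 mm lie bare for the toe; there stands the brass stop lug, 18 mm high, set anywhere along x within 32 mm. Seals hold the cover with 3 to 8 N for 20 mm of lift: an unclipped plate comes up too.
- cover_rib (a point): Centre of the aluminium grip rib on the blue mould cover: rib 16 mm thick (x), 50 mm long (y), 26 mm high; point 52 mm above the cover's lower rim, 72 mm above the bench at the start. Cover 60 x 58 mm, 66 mm high with the rib, walls 4 mm, open below, 0.2 kg; casting 32 mm high inside. Lift it straight up by 45 mm before moving aside.
- mat_top (a point): Middle of the top face of the square mat, green with a black edge, 96 x 96 mm, 3 mm thick, fixed to the bench.
- wax_tin: Bystander: flat round tin with green lid, 70 mm across, 24 mm high; origin at the underside.
- marker_red: Bystander: red marker, 130 mm long, 15 mm thick, lying on the bench; origin at the underside.
- screw_box: Bystander: small cardboard box 65 x 105 x 42 mm; origin at the underside.
There are look-alikes about, which are no part of the job. There is more than one size of the part that bears cover_rib; the job needs the smaller.

How it is judged:
On the way, in this order (a step that is already met when the one before it is completed fails the run):
1. the clip has been brought up against the brass lug (contact force between clip and lug above 0.5 N).
2. the toe is let down on the core plate and the clip is let go there (x of clip_toe in the frame of fixture_mid above -0.03 m and y of clip_toe in the frame of fixture_mid below 0.012 m and z of clip_toe in the frame of fixture_mid below 0.0105 m and contact force between clip and the fingers below 0.1 N), for 0.2 s.
3. the cover is up off the casting while the clip still holds the core plate down (z of cover_rib in the frame of core_plate above 0.088 m and x of clip_toe in the frame of fixture_mid above -0.03 m and y of clip_toe in the frame of fixture_mid below 0.012 m and z of clip_toe in the frame of fixture_mid below 0.0105 m), for 0.1 s.
4. the cover stands on the mat and is let go, the clip still on the core plate (horizontal distance between cover_rib and mat_top below 0.03 m and z of cover_rib in the frame of mat_top below 0.056 m and angle between cover_rib's own z axis and vertical below 0.1 rad and contact force between cover and the arm below 0.1 N and contact force between cover and the fingers below 0.1 N and x of clip_toe in the frame of fixture_mid above -0.03 m), for 0.2 s.
At the end, for the whole second after the job is handed in: The cover stands upright (within 0.1 rad), open side down, on the mat, its centre within 30 mm of the mat's; the core plate still lies flat in its nest; the clip is swung clear, its toe down and entirely off the core plate (0.8 rad or more from lying along the fixture) (horizontal distance between cover_rib and mat_top below 0.03 m and z of cover_rib in the frame of mat_top between 0.048 and 0.056 m and angle between cover_rib's own z axis and vertical below 0.1 rad and y of clip_toe in the frame of fixture_mid above 0.02 m and z of clip_toe in the frame of fixture_mid below 0.005 m and z of core_plate in the frame of fixture_mid below 0.01 m and angle between core_plate's own z axis and vertical below 0.05 rad); the robot touches nothing.
It fails at once if the core plate is dragged up or out of its nest (5 mm in height, 8 mm along the fixture) (z of core_plate in the frame of fixture_mid above 0.013 m or y of core_plate in the frame of fixture_mid above -0.025 m).
It fails at once if the clip is rammed against the lug with over 20 N (contact force between clip and lug above 20 N).
It fails at once if the fixture is shoved more than 6 mm, at its middle or at the pivot (distance of any of fixture_mid, pivot from where it was at the start of the episode above 0.006 m).
It fails at once if a bystander is moved more than 30 mm (distance of any of wax_tin, marker_red, screw_box from where it was at the start of the episode above 0.03 m).
It also fails if it takes over 72 s, if anything falls off the work surface, if the arm or the gripper's body presses on something with over 40 N, if the wrist force passes 120 N, or if a joint passes its speed limit or range.

### The arm

A 7-joint arm with a two-finger parallel gripper is mounted at the origin on the work surface; the furniture and walls round the work are solid. World frame = base frame: x ahead of the robot, y to its left, z up, the work surface at z = 0. Lengths are in m, angles in rad, forces in N, time in s.
With the tool pointing down it reaches from about 0.35 to 0.9 m from the base axis. Payload 8.1 kg.
Tool frame: the origin (TCP) lies at the centre of the arm's flange, where the gripper is bolted on; the fingertips stand 178 mm ahead of it and the grasp point (between the pads) lies 159 mm ahead of it; z points along the fingers, y is the line along which they close (so a half turn about z gives the same grasp; the last joint's range is limited). The gripper opens to 92 mm and grips with 3 to 60 N. Pads are 19 mm wide; open, the fingers measure 130 mm over their backs; the gripper's body (75 mm by 190 mm) begins 47 mm behind the grasp point.
Start: joints at [1.227, 0.434, 0.025, 1.573, -0.012, 1.134, -0.075], TCP at [0.149, -0.607, 0.405] pointing down, gripper open.
Joint ranges: [-2.62, 2.62], [-0.44, 2.09], [-1.27, 1.32], [0.08, 2.57], [-1.32, 4.46], [0.12, 2], [-2.74, 2.74]. Speed limits (rad/s): [2.22, 2.22, 3.01, 3.01, 3.14, 3.14, 3.14].

### API

Orientations are given as a rotation vector (axis times angle).
In Python, from cell import arm gives the robot as it stands. The module is installed in compiled form; this text tells all that it offers.
- The arm moves only by the shell command python3 -m inch 'ROWS' [FORCE]. ROWS is text: rows parted by semicolons, each of 5 numbers parted by spaces: the shift along the tool's x, y, z in m, then the turn about the tool's z in rad, then the finger opening in m, from 0 to 0.0918. In form: x y z roll fingers; .... A call has 1 to 5 rows; each row is the pose to reach, as a shift and turn from the pose commanded when the call began, along the tool's axes at that moment; what a row does not reach only later rows make up. A row lasts 1/10 s, in which the tool goes at most 50 mm and 8.59 degrees, less where a joint would pass 70% of its speed; a pose out of reach is approached as far as the arm can. A call with a gripper value outside its range is refused whole. The fingers move at their own pace and stop on an object; FORCE is the grip in N (left out, the last holds). Time passes only in rows, so rows that repeat a pose let the fingers close. It gives the time, the measured TCP pose, the force, the opening and the grip force at its end, in the units of the state.
- arm.observe(): the state, without advancing time (a new reading comes with each control period).
- arm.get_image(name): name is "scene" or "side" or "wrist"; returns the picture (384x512x3 uint8, red, green, blue); there is no depth.
- arm.get_calibration(name): a dict with "intrinsics" (3x3 intrinsics, pixels), "pose" (4x4, takes a point from camera to world coordinates). Camera axes: x right, y up, looking along -z (the intrinsics and any distortion apply to the point x, -y, -z); pixel columns grow to the right and rows downward; lengths in m; the calibration is good to about 2 mm. A picture is of the moment at which its call begins: read the wrist's pose just before it. get_calibration takes no time and is no camera call; for the wrist camera it gives the pose at the moment of the call.
- arm.sign_off(): hands the job in; it is judged then, once.
Trained networks look in the newest picture that a camera, given by its name, has taken for a name from the list of things; names that differ only in an ending like _2 or _b are one class to them, and where a whole thing is asked for, a point or a joint stands for the part that bears it (a point fixed in the world has none). Each returns a list of dicts, best first, with "conf" (0 to 1); they miss things now and then, are a little off and sometimes report something else, mostly with a low value. They report only what shows in the picture. A call takes as long as a camera call. They do not tell look-alikes from the thing itself.
- arm.look_for(camera, query): "point" ([row, column] in pixels, amid what is visible of it).
- arm.silhouettes(camera, query): "region" (384x512 bool, what is visible of it) and "point" ([row, column] in pixels, amid what is visible of it).
- arm.place_of(camera, query): "point" ([row, column] in pixels: a listed point, or the origin of a listed thing).
The state is a dict: "clock": time; "joints": joint angles; "dq": joint speeds; "joint_efforts": joint torques, N m; "position": TCP position; "ee_rot": TCP orientation; "force": force on the tool from outside, world axes, zero at the start; "ft_torque": the same for the moment, N m; "width": opening from 0.0 (shut) to 1.0 (fully open); "gripper_force": force on a finger pad.
Only numpy, scipy, OpenCV 4.12 (cv2) and the standard library are available. Lean on these libraries where they do the work, as an engineer would, in place of code of your own. Each camera call takes 0.05 s, during which the arm holds its last target. There are 200 camera calls.

## Working session

There is one attempt and no reset: what is moved stays moved. The work goes in short steps, Python scripts to look and compute and a shell command to move; the robot and the scene stay as the last step left them, time stands still between calls to the robot, and variables do not carry over. Pictures are saved under pics/ and viewed, at most 12 in all, crops included, and the job is handed in when it is done.

```bash
mkdir -p pics
cat > h.py <<'E'
import numpy as np, cv2
from cell import arm
from scipy.spatial.transform import Rotation as R
def ray(cam,p,cal=None):
    c=cal or arm.get_calibration(cam); K=np.array(c["intrinsics"]);T=np.array(c["pose"])
    v=np.linalg.inv(K)@[p[1],p[0],1]; d=T[:3,:3]@[v[0],-v[1],-v[2]]
    return T[:3,3],d/np.linalg.norm(d)
def atz(cam,p,z,cal=None):
    o,d=ray(cam,p,cal); return o+d*(z-o[2])/d[2]
def tri(rs):
    A=0;b=0
    for o,d in rs:
        P=np.eye(3)-np.outer(d,d);A=A+P;b=b+P@o
    return np.linalg.solve(A,b)
def save(cam,n):
    im=arm.get_image(cam);cv2.imwrite(f"pics/{n}.png",im[:,:,::-1]);return im
E
python3 - <<'E'
from h import *
np.set_printoptions(precision=4,suppress=True)
a=save("scene","s1");b=save("side","d1")
cv2.imwrite("pics/both.png",cv2.resize(np.vstack([a,b])[:,:,::-1],(800,1200))[:, :])
print(arm.get_calibration("scene").keys())
for c in("scene","side"):
    print(c,arm.get_calibration(c)["pose"])
    for q in["fixture_mid","pivot","clip_knob","clip_toe","core_plate","cover_rib","mat_top","wax_tin","marker_red","screw_box"]:
        print(q,[(np.round(r["point"],1).tolist(),round(r["conf"],2)) for r in arm.place_of(c,q)][:4])
s=arm.observe();print(s["position"],s["ee_rot"],s["clock"],s["width"])
E
```

```text
dict_keys(['intrinsics', 'pose'])
scene [[-0.8376  0.271  -0.4743 -0.1092]
 [-0.5461 -0.3908  0.741   0.4447]
 [ 0.0154  0.8797  0.4753  0.5728]
 [ 0.      0.      0.      1.    ]]
fixture_mid [([208.2, 196.5], 0.76)]
pivot [([211.7, 179.3], 0.77), ([209.0, 196.1], 0.23)]
clip_knob [([173.4, 272.6], 0.64), ([196.0, 161.5], 0.47)]
clip_toe [([222.3, 198.2], 0.49), ([201.2, 204.7], 0.33)]
core_plate [([202.6, 205.5], 0.6)]
cover_rib [([183.0, 204.0], 0.85), ([219.6, 318.5], 0.58)]
mat_top [([186.9, 245.2], 0.57)]
wax_tin [([173.9, 274.6], 0.83)]
marker_red [([228.7, 245.6], 0.52)]
screw_box [([205.0, 304.1], 0.81)]
side [[ 0.9942  0.0667 -0.0842  0.2578]
 [-0.1044  0.4142 -0.9042 -1.4714]
 [-0.0255  0.9077  0.4188  0.628 ]
 [ 0.      0.      0.      1.    ]]
fixture_mid []
pivot [([187.3, 297.7], 0.72)]
clip_knob [([174.8, 311.0], 0.73)]
clip_toe [([198.2, 277.4], 0.5)]
core_plate []
cover_rib [([200.2, 182.8], 0.83), ([185.7, 304.1], 0.51)]
mat_top [([187.7, 297.1], 0.32)]
wax_tin []
marker_red [([176.5, 312.0], 0.55), ([209.3, 245.3], 0.47)]
screw_box [([251.7, 225.8], 0.66)]
[ 0.149  -0.607   0.4047] [ 3.1189  0.3772 -0.    ] 1.1 0.9999595575093209
```

View pics/s1.png

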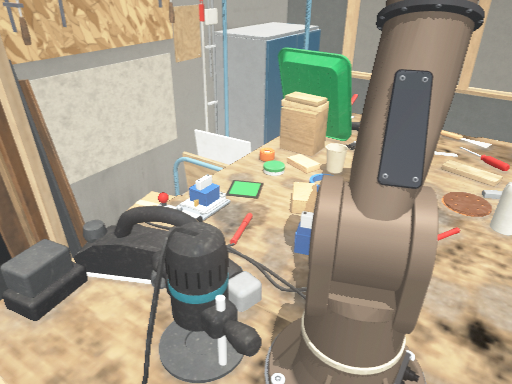

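View pics/d1.png

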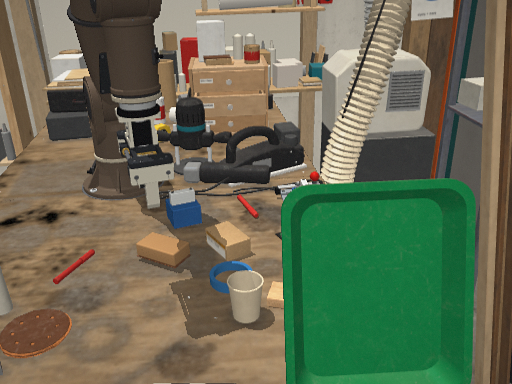

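The scene view shows the knob at (197,163), the fixture's cover at (190,205), the look-alike cover at (235,305) and the green mat at (188,245). Red markers are at (228,243) and (235,448). In the side view the fixture is half hidden behind the green bin at (187,297), with the knob at (176,313), and the other cover is at (210,183).

Run:
```python
from h import *
np.set_printoptions(precision=3,suppress=True)
c="scene"
for n,p,z in[("fix",(208.2,196.5),.012),("piv",(211.7,179.3),.034),("knob",(196,161.5),.057),("core",(202.6,205.5),.02),("rib",(183,204),.072),("bigrib",(219.6,318.5),.08),("mat",(187,245),.003),("tin",(170,274),.012),("marker",(228.7,245.6),.008),("box",(205,304),.02)]:
    print(n,atz(c,p,z))
print("side")
for n,p,z in[("piv",(187.3,297.7),.034),("knob",(174.8,311),.057),("rib",(185.7,304.1),.072),("toe",(198,277),.02),("big",(200,183),.08)]:
    print(n,atz("side",p,z))
print("tri knob",tri([ray("scene",(196,161.5)),ray("side",(174.8,311))]))
print(arm.get_calibration("wrist"))
s=arm.observe();print(R.from_rotvec(s["ee_rot"]).as_matrix())
```

```text
fix [ 0.522 -0.245  0.012]
piv [ 0.521 -0.18   0.034]
knob [ 0.585 -0.185  0.057]
core [ 0.512 -0.272  0.02 ]
rib [ 0.523 -0.282  0.072]
bigrib [ 0.185 -0.28   0.08 ]
mat [ 0.492 -0.433  0.003]
tin [ 0.472 -0.567  0.012]
marker [ 0.361 -0.244  0.008]
box [ 0.285 -0.412  0.02 ]
side
piv [ 0.525 -0.202  0.034]
knob [ 0.57  -0.172  0.057]
rib [ 0.527 -0.276  0.072]
toe [ 0.459 -0.234  0.02 ]
big [ 0.201 -0.33   0.08 ]
tri knob [ 0.571 -0.176  0.062]
{'intrinsics': array([[320.087,   0.   , 253.876],
       [  0.   , 320.087, 187.871],
       [  0.   ,   0.   ,   1.   ]]), 'pose': array([[ 0.239,  0.938,  0.252,  0.216],
       [-0.971,  0.231,  0.063, -0.59 ],
       [ 0.001, -0.26 ,  0.966,  0.384],
       [ 0.   ,  0.   ,  0.   ,  1.   ]])}
[[ 0.971  0.238 -0.   ]
 [ 0.238 -0.971 -0.   ]
 [-0.     0.    -1.   ]]
```

```bash
python3 -m inch '.04 -.022 0 0 .09;.08 -.044 0 0 .09;.12 -.066 0 0 .09;.16 -.088 0 0 .09;.2 -.11 0 0 .09'; python3 -m inch '.04 -.022 0 .05 .09;.08 -.044 0 .1 .09;.12 -.066 0 .15 .09;.16 -.088 0 .2 .09;.21 -.115 0 .24 .09'; python3 -m inch '0 0 0 0 .09;0 0 0 0 .09'
python3 - <<'E'
from h import *
np.set_printoptions(precision=4,suppress=True)
s=arm.observe();print(s["position"],s["ee_rot"],s["clock"])
cal=arm.get_calibration("wrist");save("wrist","w1");np.save("cal1.npy",cal["pose"])
for q in["fixture_mid","pivot","clip_knob","clip_toe","core_plate","cover_rib","mat_top"]:
    for r in arm.place_of("wrist",q)[:3]: print(q,np.round(r["point"],1),round(r["conf"],2))
E
```

```text
clock: 1.6
position: [0.3181, -0.4511, 0.405]
ee_rot: [3.118, 0.377, 0.0]
force: [-0.0, -0.3, -0.2]
width: 0.98
gripper_force: 0.0
clock: 2.1
position: [0.4893, -0.2944, 0.405]
ee_rot: [3.141, -0.004, 0.0]
force: [-0.1, -1.1, 0.6]
width: 0.978
gripper_force: 0.0
clock: 2.3
position: [0.4895, -0.294, 0.4046]
ee_rot: [-3.141, -0.007, 0.0]
force: [-0.8, 0.1, 0.3]
width: 0.98
gripper_force: 0.0
[ 0.4895 -0.294   0.4046] [-3.1414 -0.0068  0.0001] 2.3
fixture_mid [136.  213.8] 0.59
fixture_mid [134.6 151.8] 0.19
pivot [133.3 155. ] 0.96
pivot [163.7 360.9] 0.51
clip_knob [ 85.7 140.3] 0.96
clip_toe [182.3 164.5] 0.56
cover_rib [134.1 243. ] 0.92
mat_top [161.6 360.3] 0.65
```

View pics/w1.png

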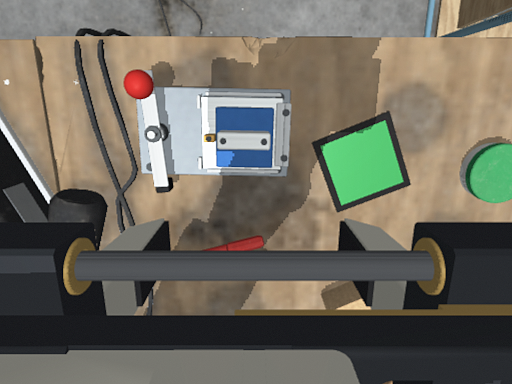

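The wrist view shows the red knob at (84,138), the pivot screw at (133,153), the black toe at (185,165), the brass lug at (137,210), the rib at (140,243) and the mat at (161,361). The only look-alikes are the other cover by the base (scene (235,305)) and the red markers, so this cover, nested in the fixture beside the clip, is the one.

```bash
python3 -m inch '.01 -.02 0.02 0 .09;.02 -.045 .04 0 .09;.03 -.07 .06 0 .09;.03 -.07 .06 0 .09;.03 -.07 .06 0 .09'
python3 - <<'E'
from h import *
np.set_printoptions(precision=4,suppress=True)
c1={"intrinsics":arm.get_calibration("wrist")["intrinsics"],"pose":np.load("cal1.npy")}
s=arm.observe();print(s["position"],s["ee_rot"],s["clock"],s["joints"])
c2=arm.get_calibration("wrist");save("wrist","w2");np.save("cal2.npy",c2["pose"])
P1=dict(pivot=(133.3,153.5),clip_knob=(84.7,139),clip_toe=(184,165),cover_rib=(138,243),mat_top=(161.5,360.5))
for q in["pivot","clip_knob","clip_toe","core_plate","cover_rib","mat_top","fixture_mid"]:
    for r in arm.place_of("wrist",q)[:2]:
        print(q,np.round(r["point"],1),round(r["conf"],2), tri([ray("",P1[q],c1),ray("",r["point"],c2)]) if q in P1 else "")
E
```

```text
clock: 3.2
position: [0.5184, -0.2251, 0.3445]
ee_rot: [-3.141, -0.003, 0.001]
force: [0.4, -0.4, -0.2]
width: 0.976
gripper_force: 0.0
[ 0.5184 -0.2251  0.3445] [-3.1415 -0.0028  0.0014] 3.2 [ 0.405   0.4024 -0.1215  1.7891  0.0584  0.9545 -1.3097]
pivot [171.  209.4] 0.87 [ 0.5237 -0.1833  0.0285]
clip_knob [117.6 199.9] 0.84 [ 0.5737 -0.18    0.052 ]
clip_toe [223.6 216.9] 0.82 [ 0.4602 -0.1854  0.0034]
mat_top [198.4 447.7] 0.77 [ 0.493  -0.4177  0.0192]
fixture_mid [166.8 276.2] 0.62
```

View pics/w2.png

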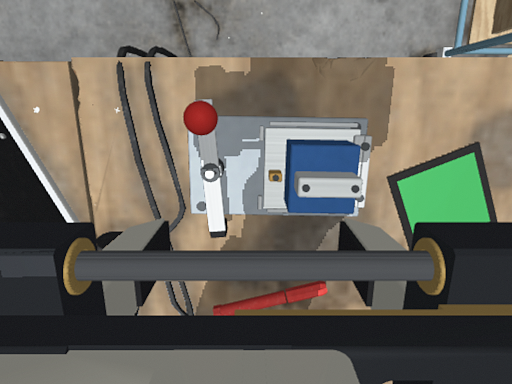

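The closer view shows the knob at (118,201), the screw at (173,211), the toe at (228,216), the lug at (175,275) and the rib (metal, small blue cover under it, in the nest) at (187,331).

Run:
```python
from h import *
np.set_printoptions(precision=4,suppress=True)
K=arm.get_calibration("wrist")["intrinsics"]
c1={"intrinsics":K,"pose":np.load("cal1.npy")};c2={"intrinsics":K,"pose":np.load("cal2.npy")}
for n,p1,p2,z in[("knob",(84.5,138.5),(118,201),.057),("pivot",(132.5,153.5),(173,211),.037),("toe tip",(189,165),(235,218),.02),("ribtop",(141,243.5),(187,331),.086),("lug",(137,210),(175,275.5),.038),
 ("screwNE",(112,285),(147,365),.014),("screwSE",(158,284),(0,0),.014),("screwNW?",(167,149),(206,201),.014),("mat",(161.5,360.5),(198,447),.003),("c1",(88,140),(118,190),.012),("c2",(90,291),(0,0),.012),("c3",(176,289),(0,0),.012),("c4",(172,143),(212,190),.012)]:
    print(n,atz("",p1,z,c1),atz("",p2,z,c2) if p2[0] else "",tri([ray("",p1,c1),ray("",p2,c2)]) if p2[0] else "")
```

```text
knob [ 0.5736 -0.1812  0.057 ] [ 0.5738 -0.1818  0.057 ] [ 0.5737 -0.182   0.059 ]
pivot [ 0.5255 -0.1861  0.037 ] [ 0.5234 -0.1857  0.037 ] [ 0.5252 -0.1869  0.0415]
toe tip [ 0.458  -0.1894  0.02  ] [ 0.4547 -0.1885  0.02  ] [ 0.4588 -0.1903  0.0268]
ribtop [ 0.5227 -0.2842  0.086 ] [ 0.5235 -0.2844  0.086 ] [ 0.523  -0.2844  0.0856]
lug [ 0.5211 -0.2467  0.038 ] [ 0.5219 -0.2449  0.038 ] [ 0.5201 -0.2455  0.0296]
screwNE [ 0.5469 -0.3288  0.014 ] [ 0.5445 -0.3328  0.014 ] [ 0.5471 -0.327   0.031 ]
screwSE [ 0.4946 -0.3292  0.014 ]  
screwNW? [ 0.4831 -0.1706  0.014 ] [ 0.4839 -0.1713  0.014 ] [ 0.4835 -0.171   0.0141]
mat [ 0.4889 -0.4227  0.003 ] [ 0.4897 -0.4276  0.003 ] [ 0.4926 -0.4186  0.0165]
c1 [ 0.572  -0.1671  0.012 ] [ 0.5715 -0.1641  0.012 ] [ 0.5717 -0.162  -0.0015]
c2 [ 0.5707 -0.3349  0.012 ]  
c3 [ 0.4726 -0.336   0.012 ]  
c4 [ 0.4766 -0.1623  0.012 ] [ 0.4767 -0.1594  0.012 ] [ 0.4735 -0.1576  0.0007]
```

```bash
python3 -m inch '.02 -.018 .01 -.04 .056;.04 -.034 .03 -.08 .056;.055 -.0435 .05 -.1 .056;.055 -.0435 .065 -.1 .056;.055 -.0435 .065 -.1 .056'
python3 - <<'E'
from h import *
s=arm.observe();print(s["position"],s["ee_rot"])
save("wrist","w3")
for q in["clip_knob","pivot","cover_rib"]:
    for r in arm.place_of("wrist",q)[:2]:print(q,np.round(r["point"],1),round(r["conf"],2),atz("wrist",r["point"],dict(clip_knob=.057,pivot=.034,cover_rib=.072)[q]))
E
```

```text
clock: 4.1
position: [0.5729, -0.1813, 0.2776]
ee_rot: [-3.136, -0.159, 0.006]
force: [-0.3, 0.1, -0.4]
width: 0.627
gripper_force: 0.0
[ 0.57290898 -0.18129086  0.27762192] [-3.13637404 -0.15931017  0.00574874]
clip_knob [207.6 253.6] 0.62 [ 0.5734946  -0.18189432  0.057     ]
pivot [260.5 252.7] 0.77 [ 0.5227762  -0.18655166  0.034     ]
pivot [307.3 247.9] 0.56 [ 0.48062632 -0.18683526  0.034     ]
```

View pics/w3.png

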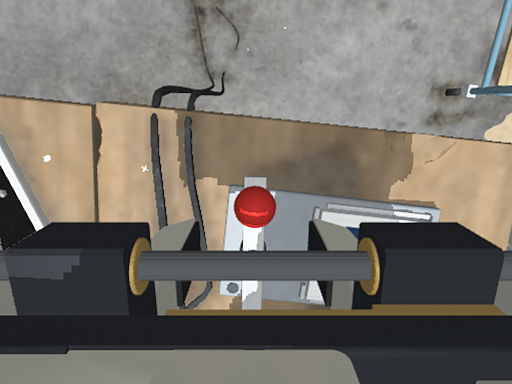

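The knob is centred between the open fingers at (207,254), with the blade running straight below it, so the yaw matches.

```bash
python3 -m inch '0.0005 0 .03 0 .056;.0005 0 .055 0 .056;.0005 0 .062 0 .056;.0005 0 .062 0 .056'; python3 -m inch '0 0 0 0 .02;0 0 0 0 .02;0 0 0 0 .02;0 0 0 0 .02;0 0 0 0 .02' 40
```

```text
clock: 4.7
position: [0.5736, -0.182, 0.2177]
ee_rot: [-3.138, -0.157, 0.002]
force: [0.2, -0.1, 0.6]
width: 0.608
gripper_force: 0.0
clock: 5.2
position: [0.5742, -0.1816, 0.2183]
ee_rot: [3.137, 0.158, 0.002]
force: [-0.3, 0.1, 2.7]
width: 0.282
gripper_force: 40.0
```

```bash
python3 -m inch '.001 0 .003 0 .02;.002 0 .006 0 .02;.003 0 .009 0 .02;.0035 0 .011 0 .02;.0035 0 .011 0 .02'
```

```text
clock: 5.7
position: [0.5781, -0.1813, 0.2079]
ee_rot: [3.137, 0.158, 0.003]
force: [-2.5, 0.9, 13.5]
width: 0.285
gripper_force: 40.0
```

```bash
python3 -m inch '0 0 .001 0 .02;0 0 .001 0 .02;-.0004 -.0066 .001 -.12 .02;-.0016 -.0131 .001 -.24 .02;-.0035 -.0194 .001 -.36 .02'; python3 -m inch '-.0004 -.0066 0 -.12 .02;-.0016 -.0131 0 -.24 .02;-.0016 -.0131 0 -.24 .02'
python3 - <<'E'
from h import *
s=arm.observe();v=s["position"][:2]-np.array([.5233,-.1867]);M=R.from_rotvec(s["ee_rot"]).as_matrix()
print(np.hypot(*v),np.arctan2(v[1],v[0]),np.arctan2(M[1,0],M[0,0]),s["force"],s["ft_torque"])
E
```

```text
clock: 6.2
position: [0.5731, -0.1626, 0.2075]
ee_rot: [3.055, 0.724, 0.005]
force: [-0.9, -2.2, 14.4]
width: 0.285
gripper_force: 40.0
clock: 6.5
position: [0.566, -0.1514, 0.2077]
ee_rot: [2.946, 1.084, 0.006]
force: [1.0, -1.3, 15.2]
width: 0.286
gripper_force: 40.0
0.05536312115378117 0.6913698837235301 0.7055033800810304 [ 0.99152657 -1.34511631 15.15534767] [-0.14967143 -0.00778904  0.07942166]
```

```bash
cat > st.py <<'E'
from h import *
s=arm.observe();v=s["position"][:2]-np.array([.5233,-.1867]);a=np.arctan2(v[1],v[0]);f=np.array(s["force"])
M=R.from_rotvec(s["ee_rot"]).as_matrix()
print("r %.4f ang %.3f yaw %.3f rad %.2f tan %.2f"%(np.hypot(*v),a,np.arctan2(M[1,0],M[0,0]),f[0]*np.cos(a)+f[1]*np.sin(a),-f[0]*np.sin(a)+f[1]*np.cos(a)))
E
python3 -m inch '-.0004 -.0066 0 -.12 .02;-.0016 -.0131 0 -.24 .02;-.0016 -.0131 0 -.24 .02';python3 st.py;python3 -m inch '-.0001 -.0044 0 -.08 .02;-.0007 -.0088 0 -.16 .02;-.0007 -.0088 0 -.16 .02';python3 st.py
```

```text
clock: 6.8
position: [0.5566, -0.1425, 0.2078]
ee_rot: [2.794, 1.429, 0.007]
force: [1.5, -0.8, 14.4]
width: 0.282
gripper_force: 40.0
r 0.0554 ang 0.926 yaw 0.946 rad 0.27 tan -1.67
clock: 7.1
position: [0.5494, -0.1379, 0.2079]
ee_rot: [2.671, 1.645, 0.007]
force: [1.8, -0.7, 14.9]
width: 0.281
gripper_force: 40.0
r 0.0553 ang 1.079 yaw 1.104 rad 0.28 tan -1.92
```

```bash
python3 -m inch '-.0001 -.0033 0 -.06 .02;-.0004 -.0066 0 -.12 .02;-.0004 -.0066 0 -.12 .02';python3 st.py;python3 -m inch '0 -.0017 0 -.03 .02;0 -.0017 0 -.03 .02'; python3 st.py;python3 -m inch '0 -.0017 0 -.03 .02;0 -.0017 0 -.03 .02'; python3 st.py
```

```text
clock: 7.4
position: [0.5436, -0.1353, 0.2079]
ee_rot: [2.568, 1.801, 0.008]
force: [3.3, 0.4, 14.8]
width: 0.285
gripper_force: 40.0
r 0.0553 ang 1.195 yaw 1.223 rad 1.59 tan -2.96
clock: 7.6
position: [0.5422, -0.1348, 0.2079]
ee_rot: [2.542, 1.838, 0.008]
force: [2.9, -1.9, 15.3]
width: 0.284
gripper_force: 40.0
r 0.0552 ang 1.222 yaw 1.252 rad -0.82 tan -3.43
clock: 7.8
position: [0.5406, -0.1343, 0.2079]
ee_rot: [2.514, 1.875, 0.008]
force: [3.9, -0.6, 14.9]
width: 0.285
gripper_force: 40.0
r 0.0552 ang 1.252 yaw 1.282 rad 0.61 tan -3.89
```

```bash
for i in 1; do :; done; python3 -m inch '0 -.0015 0 -.027 .02;0 -.0015 0 -.027 .02;0 -.0015 0 -.027 .02'; python3 st.py;python3 -m inch '0 -.0015 0 -.027 .02;0 -.0015 0 -.027 .02;0 -.0015 0 -.027 .02'; python3 st.py
```

```text
clock: 8.1
position: [0.5393, -0.1339, 0.2079]
ee_rot: [2.489, 1.908, 0.008]
force: [3.3, -1.0, 14.9]
width: 0.283
gripper_force: 40.0
r 0.0552 ang 1.277 yaw 1.308 rad -0.00 tan -3.46
clock: 8.4
position: [0.5379, -0.1335, 0.208]
ee_rot: [2.463, 1.941, 0.008]
force: [4.2, -1.5, 14.8]
width: 0.278
gripper_force: 40.0
r 0.0552 ang 1.302 yaw 1.335 rad -0.33 tan -4.49
```

Run:
```python
from h import *
im=save("scene","s2")
cv2.imwrite("pics/s2c.png",cv2.resize(im[150:240,130:270,::-1],None,fx=5.7,fy=5.7,interpolation=cv2.INTER_CUBIC))
```

```text
(no output)
```

View pics/s2c.png

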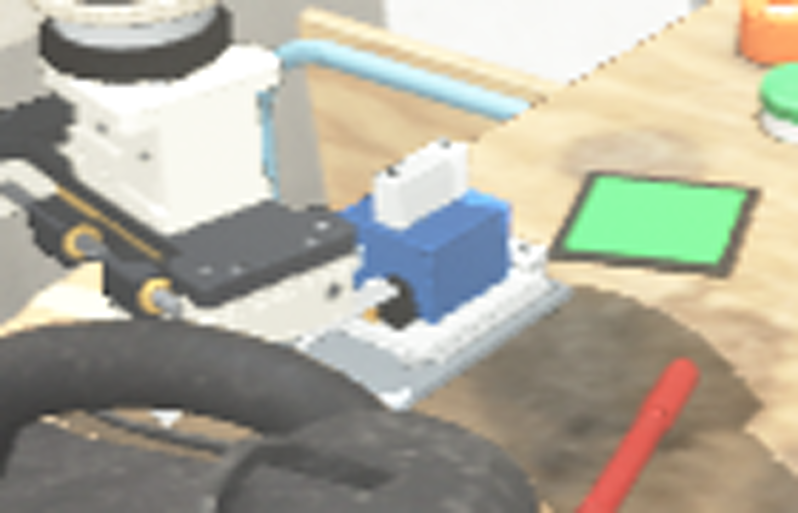

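The crop shows the black toe lifted over the plate at (300,400), just short of the brass lug at (312,370).

```bash
python3 -m inch '0 -.0012 0 -.022 .02;0 -.0012 0 -.022 .02;0 -.0012 0 -.022 .02'; python3 st.py;python3 -m inch '0 -.0012 0 -.022 .02;0 -.0012 0 -.022 .02;0 -.0012 0 -.022 .02'; python3 st.py
```

```text
clock: 8.75
position: [0.5371, -0.1333, 0.208]
ee_rot: [2.442, 1.967, 0.009]
force: [5.2, -1.4, 13.8]
width: 0.285
gripper_force: 40.0
r 0.0551 ang 1.317 yaw 1.356 rad -0.01 tan -5.39
clock: 9.05
position: [0.5364, -0.1333, 0.2081]
ee_rot: [2.42, 1.992, 0.01]
force: [7.9, -1.0, 11.3]
width: 0.284
gripper_force: 40.0
r 0.0550 ang 1.331 yaw 1.377 rad 0.90 tan -7.93
```

```bash
python3 -m inch '0 .0015 0 .02 .02;0 .0015 0 .02 .02'; python3 st.py; python3 -m inch '-.001 0 -.002 0 .02;-.0017 0 -.0035 0 .02;-.002 0 -.0045 0 .02;-.002 0 -.0045 0 .02'; python3 st.py
```

```text
clock: 9.25
position: [0.5373, -0.1334, 0.208]
ee_rot: [2.441, 1.969, 0.008]
force: [4.2, -1.6, 14.3]
width: 0.285
gripper_force: 40.0
r 0.0551 ang 1.315 yaw 1.357 rad -0.49 tan -4.48
clock: 9.65
position: [0.5359, -0.1346, 0.2109]
ee_rot: [2.442, 1.973, 0.007]
force: [6.0, 1.7, -1.2]
width: 0.279
gripper_force: 40.0
r 0.0536 ang 1.333 yaw 1.359 rad 3.07 tan -5.42
```

```bash
python3 -m inch '0 0 0 0 .056;0 0 0 0 .056;0 0 0 0 .056;0 0 0 0 .056;0 0 0 0 .056'; python3 st.py; python3 -m inch '0 0 -.03 0 .056;0 0 -.06 0 .056;0 0 -.1 0 .056;0 0 -.13 0 .056;0 0 -.13 0 .056'
python3 - <<'E'
from h import *
im=save("wrist","w4")
c=arm.get_calibration("wrist")
for q in["clip_knob","pivot","clip_toe","cover_rib","fixture_mid"]:
    for r in arm.place_of("wrist",q)[:2]:print(q,np.round(r["point"],1),round(r["conf"],2),atz("wrist",r["point"],dict(clip_knob=.052,pivot=.034,cover_rib=.072,clip_toe=.02,fixture_mid=.012)[q]))
E
```

```text
clock: 10.15
position: [0.5339, -0.135, 0.2101]
ee_rot: [-2.444, -1.974, 0.001]
force: [0.1, 0.4, -0.3]
width: 0.605
gripper_force: 0.0
r 0.0528 ang 1.369 yaw 1.359 rad 0.43 tan -0.04
clock: 10.65
position: [0.5353, -0.1347, 0.3444]
ee_rot: [2.44, 1.97, 0.007]
force: [0.7, 0.4, -0.1]
width: 0.613
gripper_force: 0.0
clip_knob [180.8 255.8] 0.57 [ 0.53555948 -0.13178261  0.052     ]
pivot [231.1 250.3] 0.73 [ 0.51839922 -0.18327055  0.034     ]
clip_toe [277.1 245.9] 0.66 [ 0.50109291 -0.23824758  0.02      ]
fixture_mid [276.5 261.9] 0.93 [ 0.51680606 -0.24539866  0.012     ]
fixture_mid [280.5 244. ] 0.2 [ 0.49698112 -0.24609402  0.012     ]
```

View pics/w4.png

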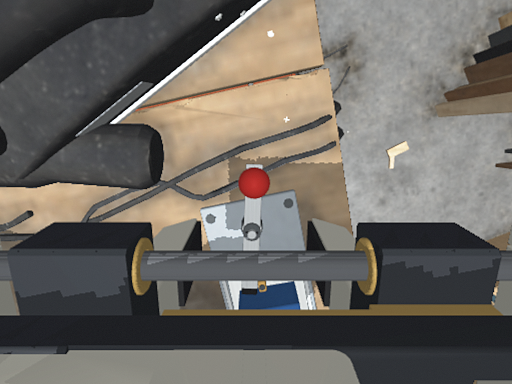

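Seen from above, the toe at (283,247) lies on the plate beside the brass lug at (286,262), with the knob at (182,255).

```bash
python3 -m inch '-.035 .005 0 -.05 .06;-.075 .01 0 -.1 .06;-.115 .015 0 -.15 .06;-.149 .02 0 -.19 .06;-.149 .02 0 -.19 .06'
python3 -m inch '0 0 0 0 .06'
python3 - <<'E'
from h import *
s=arm.observe();M=R.from_rotvec(s["ee_rot"]).as_matrix();print(s["position"],np.arctan2(M[1,0],M[0,0]),s["joints"])
im=save("wrist","w5");im2=save("scene","s3")
for cam in("wrist","scene"):
  for q in["pivot","clip_toe","cover_rib","clip_knob"]:
    for r in arm.place_of(cam,q)[:2]:print(cam,q,np.round(r["point"],1),round(r["conf"],2),atz(cam,r["point"],dict(clip_knob=.052,pivot=.034,cover_rib=.072,clip_toe=.02,fixture_mid=.012)[q]))
E
```

```text
clock: 11.45
position: [0.5205, -0.2909, 0.3384]
ee_rot: [-2.253, -2.189, 0.005]
force: [0.5, -0.4, -0.4]
width: 0.652
gripper_force: 0.0
clock: 11.55
position: [0.5218, -0.2854, 0.339]
ee_rot: [-2.247, -2.193, 0.0]
force: [0.5, 0.0, -0.3]
width: 0.654
gripper_force: 0.0
[ 0.52181827 -0.28543058  0.33901334] 1.5465072142257485 [ 0.80429814  0.51461082 -0.5687508   1.69367831  0.31382776  1.02767111
  0.10554805]
wrist pivot [ 67.5 254. ] 0.62 [ 0.52329601 -0.18535012  0.034     ]
wrist clip_toe [136.4 235.5] 0.71 [ 0.50507106 -0.24400389  0.02      ]
wrist cover_rib [188.7 255.6] 0.69 [ 0.52284064 -0.28085217  0.072     ]
scene pivot [210.1 178.5] 0.92 [ 0.52836069 -0.18507508  0.034     ]
scene pivot [183.5 244. ] 0.15 [ 0.47414533 -0.40079937  0.034     ]
scene clip_toe [209.1 199.9] 0.58 [ 0.50217342 -0.23699204  0.02      ]
scene cover_rib [185.  206.5] 0.96 [ 0.50993357 -0.27728164  0.072     ]
scene cover_rib [222.7 315.4] 0.74 [ 0.19034417 -0.27578449  0.072     ]
```

View pics/w5.png

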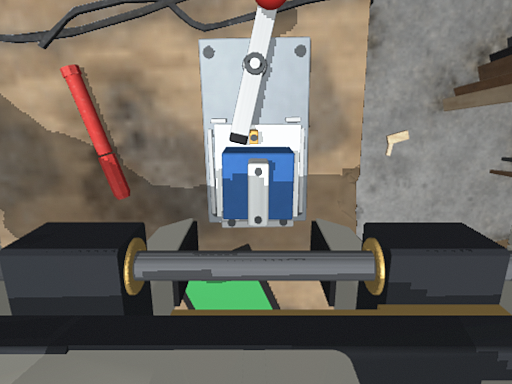

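The toe at (138,239) rests on the plate against the lug at (135,254), the pivot is unmoved, and the rib at (191,258) is aligned with the fingers.

Run:
```python
from h import *
# all same pose as w5
p=np.array([atz("wrist",q,z) for q,z in[((191,258.5),.086),((163,259.5),.086),((64,254.5),.037),((48,208),.013),((48,298),.013)]]);print(p.round(4))
```

```text
[[ 0.5248 -0.2801  0.086 ]
 [ 0.5259 -0.2586  0.086 ]
 [ 0.5238 -0.1845  0.037 ]
 [ 0.4829 -0.1678  0.013 ]
 [ 0.5629 -0.1694  0.013 ]]
```

```bash
python3 -m inch '.0035 .002 .03 0 .05;.0035 .002 .065 0 .05;.0035 .002 .09 0 .05;.0035 .002 .097 0 .05;.0035 .002 .097 0 .05'; python3 -m inch '0 0 0 0 .05;0 0 0 0 .01;0 0 0 0 .01;0 0 0 0 .01;0 0 0 0 .01' 35
```

```text
clock: 12.55
position: [0.5242, -0.2812, 0.2426]
ee_rot: [-2.244, -2.196, 0.001]
force: [1.2, 0.3, 0.4]
width: 0.544
gripper_force: 0.0
clock: 13.05
position: [0.5244, -0.2814, 0.2437]
ee_rot: [2.246, 2.196, 0.0]
force: [-0.1, 0.3, 1.2]
width: 0.245
gripper_force: 0.0
```

```bash
python3 -m inch '0 0 0 0 .01;0 0 0 0 .01;0 0 0 0 .01;0 0 0 0 .01' 35; python3 -m inch '0 0 -.003 0 .01;0 0 -.006 0 .01;0 0 -.009 0 .01;0 0 -.012 0 .01;0 0 -.015 0 .01'
```

```text
clock: 13.45
position: [0.5244, -0.2814, 0.2435]
ee_rot: [2.246, 2.196, 0.0]
force: [-0.9, 0.1, 2.9]
width: 0.171
gripper_force: 35.0
clock: 13.95
position: [0.5242, -0.2813, 0.2583]
ee_rot: [-2.246, -2.197, 0.0]
force: [1.3, 0.7, -5.0]
width: 0.173
gripper_force: 35.0
```

```bash
python3 -m inch '0 0 -.004 0 .01;0 0 -.008 0 .01;0 0 -.015 0 .01;0 0 -.025 0 .01;0 0 -.037 0 .01'; python3 -m inch '0 0 -.012 0 .01;0 0 -.025 0 .01;0 0 -.04 0 .01;0 0 -.04 0 .01'
python3 - <<'E'
from h import *
s=arm.observe();M=R.from_rotvec(s["ee_rot"]).as_matrix();print(s["position"],np.arctan2(M[1,0],M[0,0]))
im=save("scene","s4")
a=cv2.resize(im[140:240,130:290,::-1],None,fx=5,fy=5,interpolation=cv2.INTER_CUBIC)
w=save("wrist","w6");cv2.imwrite("pics/m6.png",cv2.resize(np.hstack([cv2.resize(a,(512,320)),w[:320,:,::-1]]),(800,250)))
for q in("cover_rib","mat_top"):
  for cam in("scene","wrist"):
    for r in arm.place_of(cam,q)[:2]:print(q,cam,r["point"],r["conf"],atz(cam,r["point"],.003))
E
```

```text
clock: 14.45
position: [0.5243, -0.2813, 0.2963]
ee_rot: [2.246, 2.197, -0.0]
force: [-1.0, -0.4, -1.3]
width: 0.171
gripper_force: 35.0
clock: 14.85
position: [0.5251, -0.2814, 0.338]
ee_rot: [2.243, 2.194, 0.002]
force: [1.0, -0.7, -1.3]
width: 0.175
gripper_force: 35.0
[ 0.52511489 -0.2813698   0.33799481] 1.5486476101094533
cover_rib scene [151.6, 204.3] 0.97 [ 0.76418018 -0.57071379  0.003     ]
cover_rib scene [221.5, 316.6] 0.76 [ 0.23151814 -0.38200116  0.003     ]
cover_rib wrist [243.4, 251.7] 0.75 [ 0.51865635 -0.35603163  0.003     ]
mat_top scene [189.1, 243.9] 0.67 [ 0.48756614 -0.41975974  0.003     ]
mat_top wrist [297.6, 222.5] 0.79 [ 0.48472189 -0.42047999  0.003     ]
```

View pics/m6.png

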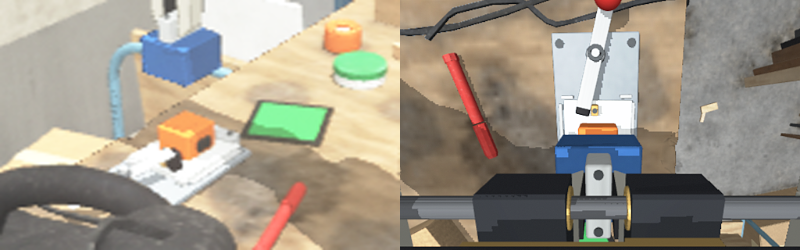

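The left half shows the cover lifted clear of the orange casting, with the plate still in its nest and the toe on it. The mat is clear at (120,287).

```bash
python3 -m inch '-.025 -.006 0 0 .01;-.06 -.014 0 0 .01;-.1 -.023 0 0 .01;-.13 -.03 0 0 .01;-.143 -.033 0 0 .01'; python3 -m inch '0 0 .025 0 .01;0 0 .05 0 .01;0 0 .075 0 .01;0 0 .095 0 .01;0 0 .1 0 .01';python3 -m inch '0 0 .004 0 .01;0 0 .007 0 .01;0 0 .009 0 .01;0 0 .009 0 .01'
```

```text
clock: 15.65
position: [0.4862, -0.4274, 0.3342]
ee_rot: [-2.25, -2.191, 0.003]
force: [-0.1, -0.0, -2.2]
width: 0.169
gripper_force: 35.0
clock: 16.15
position: [0.4876, -0.4223, 0.2324]
ee_rot: [-2.241, -2.195, 0.0]
force: [-0.9, 0.3, -1.3]
width: 0.17
gripper_force: 35.0
clock: 16.55
position: [0.4883, -0.4236, 0.2267]
ee_rot: [2.245, 2.196, 0.0]
force: [-0.5, 0.1, -1.5]
width: 0.172
gripper_force: 35.0
```

```bash
python3 -m inch '0 0 .001 0 .01;0 0 .001 0 .01;0 0 .001 0 .01'|grep -E "pos|force";python3 -m inch '0 0 .001 0 .01;0 0 .001 0 .01;0 0 .001 0 .01'|grep -E "pos|force"
```

```text
position: [0.4884, -0.4236, 0.2265]
force: [-3.0, 1.6, 6.1]
gripper_force: 35.0
position: [0.4884, -0.4236, 0.2264]
force: [-4.4, 2.7, 15.1]
gripper_force: 35.0
```

Contact, so the cover is down. I'll back off 1 mm, release and rise.

```bash
python3 -m inch '0 0 -.001 0 .01;0 0 -.0015 0 .05;0 0 -.0015 0 .05;0 0 -.0015 0 .05;0 0 -.0015 0 .05'; python3 -m inch '0 0 -.003 0 .05;0 0 -.02 0 .05;0 0 -.05 0 .05;0 0 -.085 0 .05;0 0 -.11 0 .05'
python3 - <<'E'
from h import *
w=save("wrist","w7");im=save("scene","s5")
a=im[140:240,130:290,::-1]
cv2.imwrite("pics/m7.png",cv2.resize(np.hstack([cv2.resize(a,(512,320),interpolation=cv2.INTER_CUBIC),w[:320,:,::-1]]),(800,250)))
for q,z in(("cover_rib",.055),("mat_top",.003),("clip_toe",.02)):
    for r in arm.place_of("wrist",q)[:2]:print(q,r["point"],r["conf"],atz("wrist",r["point"],z))
s=arm.observe();M=R.from_rotvec(s["ee_rot"]).as_matrix();print(s["position"],np.arctan2(M[1,0],M[0,0]))
E
```

```text
clock: 17.65
position: [0.4882, -0.4236, 0.2256]
ee_rot: [-2.246, -2.197, -0.0]
force: [-0.4, -0.6, -1.1]
width: 0.471
gripper_force: 0.0
clock: 18.15
position: [0.4886, -0.4235, 0.3395]
ee_rot: [2.243, 2.195, 0.001]
force: [0.6, 0.0, 0.0]
width: 0.548
gripper_force: 0.0
cover_rib [183.5, 252.4] 0.76 [ 0.4875693 -0.4218183  0.055    ]
cover_rib [302.6, 248.0] 0.6 [ 0.4807733  -0.53809787  0.055     ]
[ 0.4879508  -0.42346821  0.33605035] 1.548685679565958
```

View pics/m7.png

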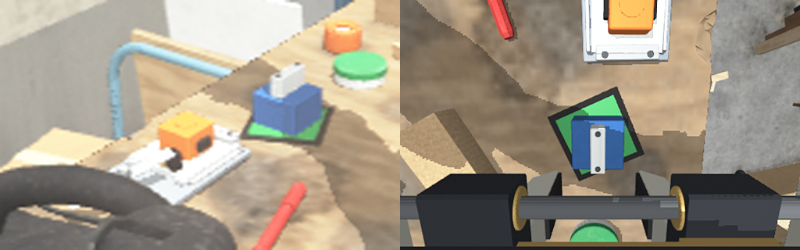

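The cover stands upright on the mat at (600,143), and the casting and plate are undisturbed.

```bash
python3 -m inch '.025 .004 0 .03 .056;.06 .009 0 .06 .056;.1 .014 0 .1 .056;.14 .02 0 .14 .056;.18 .025 0 .18 .056'; python3 -m inch '.035 -.003 0 .02 .056;.07 -.006 0 .03 .056;.1 -.008 0 .03 .056;.1 -.008 0 .03 .056;.1 -.008 0 .03 .056'
python3 - <<'E'
from h import *
print("mat",atz("wrist",(0,0),.0)[2])
s=arm.observe();M=R.from_rotvec(s["ee_rot"]).as_matrix();print(s["position"],np.arctan2(M[1,0],M[0,0]))
w=save("wrist","w8")
h=cv2.cvtColor(w,cv2.COLOR_RGB2HSV);m=((h[...,0]<6)|(h[...,0]>174))&(h[...,1]>170)&(h[...,2]>80)
n,_,st,ce=cv2.connectedComponentsWithStats(m.astype(np.uint8))
for i in range(1,n):
    if st[i,4]>60: print(st[i],ce[i],atz("wrist",ce[i][::-1],.050))
for q,z in(("clip_knob",.05),("pivot",.034)):
    for r in arm.place_of("wrist",q)[:2]:print(q,r["point"],r["conf"],atz("wrist",r["point"],z))
E
```

```text
clock: 18.9
position: [0.5168, -0.2426, 0.3347]
ee_rot: [-2.435, -1.983, 0.001]
force: [0.9, -0.2, -0.2]
width: 0.608
gripper_force: 0.0
clock: 19.4
position: [0.5292, -0.1441, 0.335]
ee_rot: [-2.461, -1.951, 0.002]
force: [0.3, -0.7, 0.0]
width: 0.613
gripper_force: 0.0
mat 0.0
[ 0.52915132 -0.14409467  0.33501686] 1.3405728869631224
[246 158  32  32 800] [261.40875 173.14375] [ 0.53624522 -0.13563689  0.05      ]
clip_knob [176.3, 263.3] 0.87 [ 0.53722722 -0.13930939  0.05      ]
pivot [225.2, 257.5] 0.81 [ 0.52108894 -0.18790248  0.034     ]
```

```bash
python3 -m inch '.0098 .0043 .03 0 .056;.0098 .0043 .065 0 .056;.0098 .0043 .1 0 .056;.0098 .0043 .12 0 .056;.0098 .0043 .126 0 .056'; python3 -m inch '0 0 0 0 .056;0 0 0 0 .02;0 0 0 0 .02;0 0 0 0 .02;0 0 0 0 .02' 40; python3 st.py
```

```text
clock: 20.05
position: [0.5347, -0.1372, 0.2072]
ee_rot: [-2.463, -1.945, 0.005]
force: [-0.4, 0.0, 1.1]
width: 0.611
gripper_force: 0.0
clock: 20.55
position: [0.5361, -0.1361, 0.2104]
ee_rot: [2.463, 1.949, 0.001]
force: [2.5, -0.2, -0.0]
width: 0.308
gripper_force: 1.9
r 0.0522 ang 1.324 yaw 1.339 rad 0.42 tan -2.50
```

```bash
python3 -m inch '0 0 0 0 .02;0 0 0 0 .02;0 0 0 0 .02' 45; python3 st.py; python3 -m inch '.0005 .0005 .0015 0 .02;.001 .0005 .003 0 .02;.0018 .001 .0045 0 .02;.0018 .001 .0045 0 .02'; python3 st.py
```

```text
clock: 20.85
position: [0.5365, -0.1362, 0.2103]
ee_rot: [2.463, 1.948, 0.002]
force: [3.1, -1.2, 4.3]
width: 0.282
gripper_force: 45.0
r 0.0522 ang 1.314 yaw 1.339 rad -0.34 tan -3.32
clock: 21.25
position: [0.5374, -0.1349, 0.2061]
ee_rot: [2.463, 1.948, -0.001]
force: [-1.5, -2.0, 15.3]
width: 0.278
gripper_force: 45.0
r 0.0537 ang 1.305 yaw 1.338 rad -2.35 tan 0.89
```

```bash
python3 -m inch '-.0004 .0066 0 .12 .02;-.0016 .013 0 .24 .02;-.0035 .0192 0 .36 .02;-.0035 .0192 0 .36 .02'|grep -A2 pos; python3 st.py; python3 -m inch '-.0004 .0066 0 .12 .02;-.0016 .013 0 .24 .02;-.0035 .0192 0 .36 .02;-.0035 .0192 0 .36 .02'|grep -A2 pos; python3 st.py
```

```text
position: [0.5549, -0.1431, 0.206]
ee_rot: [2.776, 1.469, -0.003]
force: [-4.8, -2.1, 14.7]
r 0.0539 ang 0.944 yaw 0.973 rad -4.53 tan 2.61
position: [0.5682, -0.1566, 0.2057]
ee_rot: [-2.995, -0.948, 0.005]
force: [-6.3, -0.1, 15.4]
r 0.0540 ang 0.591 yaw 0.613 rad -5.29 tan 3.47
```

```bash
python3 -m inch '-.0004 .0066 0 .12 .02;-.0016 .013 0 .24 .02;-.0035 .0192 0 .36 .02;-.0035 .0192 0 .36 .02'|grep -A2 pos; python3 st.py; python3 -m inch '-.001 0 -.003 0 .02;-.002 0 -.006 0 .02;-.003 0 -.009 0 .02;-.0035 0 -.0105 0 .02;-.0035 0 -.0105 0 .02'|grep -A2 pos; python3 st.py
```

```text
position: [0.5757, -0.1739, 0.2054]
ee_rot: [-3.116, -0.396, 0.007]
force: [-9.2, 0.5, 15.4]
r 0.0540 ang 0.239 yaw 0.253 rad -8.77 tan 2.68
position: [0.5725, -0.1743, 0.215]
ee_rot: [-3.114, -0.405, 0.006]
force: [-5.9, 0.2, -0.0]
r 0.0508 ang 0.246 yaw 0.259 rad -5.66 tan 1.58
```

```bash
python3 -m inch '-.001 0 0 0 .02;-.001 0 0 0 .056;-.001 0 0 0 .056;-.001 0 0 0 .056;-.001 0 0 0 .056'|grep -A3 pos; python3 -m inch '0 0 -.02 0 .056;0 0 -.05 0 .056;0 0 -.09 0 .056;-.03 0 -.12 0 .056;-.06 .04 -.15 0 .056';python3 -m inch '0 0 0 0 .056;0 0 0 0 .056'
python3 - <<'E'
from h import *
w=save("wrist","w9");im=save("scene","s9")
a=im[140:240,130:290,::-1]
cv2.imwrite("pics/m9.png",cv2.resize(np.hstack([cv2.resize(a,(512,320),interpolation=cv2.INTER_CUBIC),w[:320,:,::-1]]),(800,250)))
for q,z in(("pivot",.034),("clip_knob",.057),("clip_toe",.013)):
    for r in arm.place_of("wrist",q)[:1]:print(q,r["point"],r["conf"],atz("wrist",r["point"],z))
E
```

```text
position: [0.5733, -0.1748, 0.2158]
ee_rot: [3.115, 0.405, 0.001]
force: [-0.5, 0.8, 0.5]
width: 0.577
clock: 23.95
position: [0.528, -0.218, 0.3634]
ee_rot: [-3.112, -0.417, -0.003]
force: [0.4, -0.8, -0.4]
width: 0.608
gripper_force: 0.0
clock: 24.15
position: [0.5276, -0.2235, 0.3623]
ee_rot: [3.114, 0.401, 0.003]
force: [-0.5, 0.3, -0.3]
width: 0.61
gripper_force: 0.0
pivot [168.6, 212.6] 0.93 [ 0.52287723 -0.18027305  0.034     ]
clip_toe [220.6, 215.3] 0.56 [ 0.46241903 -0.19456036  0.013     ]
```

View pics/m9.png

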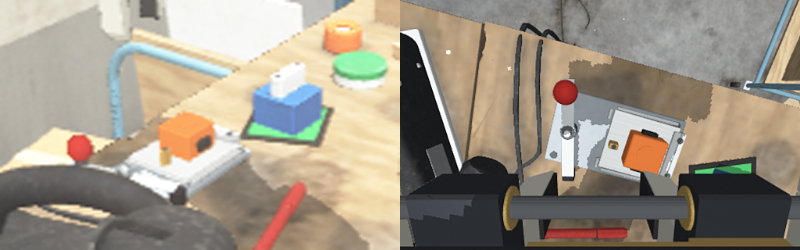

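The clip is swung clear, with the toe off the plate at (567,175). The plate and casting are in the nest, the cover stands on the mat, and the robot is clear.

```bash
python3 -c "
from cell import arm;print(arm.sign_off())"
```

```text
the job is handed in; nothing more can be done
None
```

The job is handed in (sign-off returned no verdict): the last pictures show the cover upright on the mat, the core plate still in its nest, and the clip swung clear and let go.

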